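# Check a cuff bracelet's opening with the wide gap gauge

### The arm

A 7-joint arm with a two-finger parallel gripper is mounted at the origin on the work surface. World frame = base frame: x ahead of the robot, y to its left, z up, the work surface at z = 0. Lengths are in m, angles in degrees, forces in N, time in s.
With the tool pointing down it reaches from about 0.425 to 0.95 m from the base axis. Payload 16.7 kg.
Tool frame: the origin (TCP) lies between the finger pads; the fingertips stand 25 mm ahead of it and the grasp point (between the pads) lies 6 mm ahead of it; z points along the fingers, y is the line along which they close (so a half turn about z gives the same grasp; the last joint's range is limited). The gripper opens to 94 mm and grips with 3 to 60 N. Pads are 16 mm wide; open, the fingers measure 119 mm over their backs; the gripper's body (75 mm by 177 mm) begins 78 mm behind the grasp point.
Start: joints at [-78.581, 24.414, 4.234, 92.017, -1.954, 63.644, -3.845], TCP at [0.231, 0.634, 0.23] pointing down, gripper open.
Joint ranges: [-163.25, 163.25], [-28.42, 122.38], [-70.27, 78.77], [12.13, 141.07], [-58.53, 238.53], [9.26, 117.41], [-156.51, 156.51]. Speed limits (degrees/s): [108.29, 108.29, 136.94, 136.94, 172.46, 172.46, 172.46].

### API

Orientations are given as a 3x3 rotation matrix whose columns are the frame's x, y, z axes.
In Python, from station import env gives the robot as it stands.
- The arm moves only by the tool jog_arm, never from a script. Its argument "targets" is a list of rows, each a list of 6 numbers: the shift along the world's x, y, z as a fraction of full scale, then the turn, a rotation vector about the world's x, y, z as a fraction of full scale. A call has exactly 10 rows; each row shifts and turns the commanded pose from where the row before left it; what a row does not reach is not made up. Full scale, the value 1, is 0.02 m for a shift and 4 degrees for a turn. A row lasts 1/10 s, in which the tool goes at most 50 mm and 8.59 degrees, less where a joint would pass 70% of its speed; a pose out of reach is approached as far as the arm can. A call with a number of a shift or a turn outside -1 to 1 is refused whole. A call with a gripper value outside its range is refused whole. "fingers" is the closure, from 0 (fully open) to 1 (shut), set as the call begins (left out, the last holds). The fingers move at their own pace and stop on an object; "squeeze" is the grip in N (left out, the last holds). Time passes only in rows, so rows that do not move let the fingers close, or fill a call up. It gives the time, the measured TCP pose, the force, the opening and the grip force at its end, in the units of the state.
- env.observe(): the state, without advancing time (a new reading comes with each control period).
- env.camera(name): name is "side" or "top" or "wrist"; returns (picture, depth): 420x560x3 uint8, blue, green, red; 420x560 float32, m along the optical axis (not along the pixel's ray), 0 where there is no reading.
- env.camera_params(name): a dict with "camera_matrix" (3x3 intrinsics, pixels), "rvec" (rotation vector, rad) and "tvec" (3), from world to camera coordinates, as OpenCV has them. Camera axes: x right, y down, z forward; pixel columns grow to the right and rows downward; lengths in m; the calibration is good to about 2 mm. A picture is of the moment at which its call begins: read the wrist's pose just before it. camera_params takes no time and is no camera call; for the wrist camera it gives the pose at the moment of the call.
- env.close_job(): hands the job in; it is judged then, once.
Trained networks look in the newest picture that a camera, given by its name, has taken for a name from the list of things; names that differ only in an ending like _2 or _b are one class to them, and where a whole thing is asked for, a point or a joint stands for the part that bears it (a point fixed in the world has none). Each returns a list of dicts, best first, with "confidence" (0 to 1); they miss things now and then, are a little off and sometimes report something else, mostly with a low value. They report only what shows in the picture. A call takes as long as a camera call. They do not tell look-alikes from the thing itself.
- env.recognise(camera, name): "box" ([left, top, right, bottom] in pixels, round what is visible of it).
- env.outline_of(camera, name): "pixels" (420x560 bool, what is visible of it) and "box" ([left, top, right, bottom] in pixels, round what is visible of it).
The state is a dict: "t": time; "q": joint angles; "qd": joint speeds; "joint_torque": joint torques, N m; "tool_pos": TCP position; "tcp_rot": TCP orientation; "force": force on the tool from outside, world axes, zero at the start; "moment": the same for the moment, N m; "finger_gap": finger opening in m; "grasp_force": force on a finger pad.
Only numpy, scipy, OpenCV 4.12 (cv2) and the standard library are available. Lean on these libraries where they do the work, as an engineer would, in place of code of your own. Each camera call takes 0.05 s, during which the arm holds its last target. There are 200 camera calls.

### The job

Check the opening of the brass cuff bracelet on the dark pad with the wider of the two flat gauges from the linen tray: slide the blade, level and round nose first, straight in between the cuff's two ends until the line scribed across the blade is level with the ends, and hold it still there for about a second. Go gently, so that the cuff is not pushed out of place, then draw the gauge straight back out the way it went in and lay it flat in its tray again, leaving everything else as it was.

Things in the scene. Friction and masses are not known exactly. Their poses are not given: they have to be found in the camera images.
- wide_gauge: Wider flat gauge: steel blade 27 mm wide, 4 mm thick, half-round nose; dark wooden handle 18 mm wide, top 28 mm above the flat underside; 0.15 kg. Lies flat in the tray. Origin: underside, below mid-handle; x along the blade to the nose, z up. Handle x -35 to +35 mm, blade +35 to +105; centre of mass x +24. The tang under the handle is narrower. Pinch the handle across its width from above.
- wide_gauge_tip (a point): The outermost point of the wide gauge's round nose, mid-thickness: 105 mm ahead of the gauge's origin along its x, 2 mm above its underside. Axes as the gauge's.
- wide_gauge_line (a point): Middle of the dark line scribed across the wide gauge's blade, 32 mm behind the nose (73 mm ahead of the gauge's origin), 2 mm above the underside. Axes as the gauge's.
- narrow_gauge: The other gauge, to be left alone: same length, handle, make and frame as the wide gauge, but its blade is 18 mm wide. The two lie side by side about 76 mm apart, blades pointing the same way; which is on which side varies.
- tray: Shallow linen-covered tray holding the two gauges: outside 210 mm (its x) by 235 mm (its y), 16 mm high, walls 6 mm, floor top 6 mm above its origin. Origin: centre of its underside on the table; z up. Fixed.
- cuff: Loose brass cuff bracelet, 0.07 kg, standing on edge on the pad, a C from above: oval, outside 68 mm (its y) by 55 mm (its x), band 4 mm thick, 24 mm high. Opening at -x: two upright round-edged ends, 8 mm diameter, 30 mm clear between. Origin: centre of the oval at its lower edge; x from opening to closed back, z up. From the ends to the inside of the back: 46 mm. Slides easily if pushed.
- cuff_mouth (a point): Point midway between the cuff's two ends, at half the band's height: 22 mm before the cuff's origin along its x, 12 mm up. Axes as the cuff's: the gauge goes in along +x from the -x side; level with the ends means that the line on the blade has reached this point's x.
- pad: Dark flat display pad under the cuff, 156 x 176 mm, its top 10 mm above the table. Origin: centre of its underside. Fixed.
- brass_dish: Bystander: low oval brass dish, 168 x 88 mm, 13 mm high. Origin: centre of its underside.
- ring_cone: Bystander: slim white ring cone, 48 mm foot, 76 mm high. Origin: centre of its foot.
- bangle: Bystander: closed plain brass bangle lying flat, 70 mm across, 10 mm high. Origin: centre of its underside.
- bead_jar: Bystander: small glass jar with a wooden cap, 52 mm diameter, 60 mm high. Origin: centre of its underside.
- ring_box: Bystander: small closed ring box, 57 x 57 mm, 46 mm high. Origin: centre of its underside.
There are look-alikes about, which are no part of the job. Of the things shaped like the cuff, the brass one is meant.

How it is judged (in metres and radians):
On the way, in this order (a step that is already met when the one before it is completed fails the run):
1. the nose of the wide gauge enters between the cuff's ends from outside, blade level and square (within about 9 degrees) (x of wide_gauge_tip in the frame of cuff_mouth between 0.001 and 0.026 m and y of wide_gauge_tip in the frame of cuff_mouth between -0.012 and 0.012 m and z of wide_gauge_tip in the frame of cuff_mouth between -0.012 and 0.012 m and angle between the x axis of wide_gauge and the x axis of cuff, either way round below 0.15 rad and angle between wide_gauge's own z axis and vertical below 0.15 rad), for 0.02 s.
2. the scribed line is level with the cuff's ends (within 5 mm), the blade between them at the band's height, and the gauge is held still there for half a second (x of wide_gauge_line in the frame of cuff_mouth between -0.005 and 0.005 m and y of wide_gauge_line in the frame of cuff_mouth between -0.006 and 0.006 m and z of wide_gauge_line in the frame of cuff_mouth between -0.012 and 0.012 m and z of wide_gauge_tip in the frame of cuff_mouth between -0.012 and 0.012 m and angle between the x axis of wide_gauge and the x axis of cuff, either way round below 0.15 rad and angle between wide_gauge's own z axis and vertical below 0.15 rad and linear speed of wide_gauge below 0.01 m/s), for 0.5 s.
3. the gauge is drawn straight back until its nose is out in front of the opening (x of wide_gauge_tip in the frame of cuff_mouth between -0.045 and -0.001 m and y of wide_gauge_tip in the frame of cuff_mouth between -0.015 and 0.015 m and z of wide_gauge_tip in the frame of cuff_mouth between -0.012 and 0.012 m), for 0.02 s.
At the end, for the whole second after the job is handed in: The wide gauge lies released and at rest, flat on the tray's floor (within 3 mm of its height and 3 degrees of level) with handle and nose inside the walls; the cuff still stands on the pad within 10 mm of where it was, and the narrow gauge lies within 20 mm of where it was (x of wide_gauge in the frame of tray between -0.092 and 0.092 m and y of wide_gauge in the frame of tray between -0.105 and 0.105 m and x of wide_gauge_tip in the frame of tray between -0.099 and 0.099 m and y of wide_gauge_tip in the frame of tray between -0.112 and 0.112 m and z of wide_gauge in the frame of tray between 0.003 and 0.009 m and angle between wide_gauge's own z axis and vertical below 0.05 rad and linear speed of each of wide_gauge, cuff below 0.02 m/s and contact force between wide_gauge and the fingers below 0.1 N and angle between cuff's own z axis and vertical below 0.1 rad and distance of cuff from where it was at the start of the episode below 0.01 m and distance of narrow_gauge from where it was at the start of the episode below 0.02 m); the robot touches nothing.
It fails at once if the cuff is pushed more than 10 mm from where it stood (distance of cuff from where it was at the start of the episode above 0.01 m).
It fails at once if the gauge presses on the cuff with more than 6 N (contact force between wide_gauge and cuff above 6 N).
It fails at once if the hand or arm presses on the cuff with more than 2 N (contact force between any of the fingers, the arm and cuff above 2 N).
It fails at once if the narrow gauge is moved more than 20 mm (distance of narrow_gauge from where it was at the start of the episode above 0.02 m).
It fails at once if another thing on the table is moved more than 30 mm or knocked over (distance of any of brass_dish, ring_cone, bangle, bead_jar, ring_box from where it was at the start of the episode above 0.03 m or angle between any of ring_cone, bead_jar, ring_box's own z axis and vertical above 0.5 rad).
It also fails if it takes over 59 s, if anything falls off the work surface, if the arm or the gripper's body presses on something with over 40 N, if the wrist force passes 120 N, or if a joint passes its speed limit or range.

## Working session

There is one attempt and no reset: what is moved stays moved. The work goes in short steps, Python scripts to look and compute and a tool call to move; the robot and the scene stay as the last step left them, time stands still between calls to the robot, and variables do not carry over. Pictures are saved under pics/ and viewed, at most 10 in all, crops included, and the job is handed in when it is done.

Besides the shell and the picture viewer there is one more tool, called as name(argument=value, ...) on one line, values as JSON. jog_arm: Moves the arm, as the interface text tells. Its arguments: {"type":"object","properties":{"targets":{"type":"array","items":{"type":"array","items":{"type":"number"}}},"fingers":{"type":"number"},"squeeze":{"type":"number"}},"required":["targets"]}

```bash
mkdir -p pics; cat > h.py <<'E'
import numpy as np, cv2
from station import env
def par(c):
    p=env.camera_params(c); return np.array(p["camera_matrix"],float),cv2.Rodrigues(np.array(p["rvec"],float))[0],np.array(p["tvec"],float).ravel()
def cloud(c,depth):
    K,R,t=par(c); v,u=np.mgrid[:420,:560]
    P=np.stack([(u-K[0,2])/K[0,0]*depth,(v-K[1,2])/K[1,1]*depth,depth],-1)
    return (P-t)@R
def atz(c,u,v,z):
    K,R,t=par(c); d=R.T@np.linalg.solve(K,[u,v,1]); o=-R.T@t
    return o+d*(z-o[2])/d[2]
E
python3 - <<'E'
from h import *
s=env.observe();print(s["t"],s["tool_pos"],s["finger_gap"],s["tcp_rot"])
for c in ["top","side"]:
    im,d=env.camera(c);cv2.imwrite(f"pics/{c}.png",im);np.savez(f"pics/{c}.npz",im=im,d=d)
    P=cloud(c,d)
    for n in ["wide_gauge","narrow_gauge","tray","cuff","pad"]:
        for o in env.outline_of(c,n)[:3]:
            m=o["pixels"]&(d>0);q=P[m]
            if len(q): print(c,n,round(o["confidence"],2),np.array(o["box"]).astype(int),q.mean(0).round(3),np.percentile(q,[1,99],axis=0).round(3).tolist())
E
```

```text
0.0 [0.23056135 0.63394509 0.22976948] 0.09393610723790162 [[-9.39778427e-01  3.41784113e-01 -3.58173626e-04]
 [ 3.41784287e-01  9.39777574e-01 -1.26991759e-03]
 [-9.74341167e-05 -1.31585928e-03 -9.99999130e-01]]
top wide_gauge 0.84 [159 190 214 200] [0.549 0.228 0.02 ] [[0.537, 0.165, 0.006], [0.564, 0.296, 0.04]]
top wide_gauge 0.33 [ 80 203 114 231] [0.481 0.441 0.04 ] [[0.449, 0.411, -0.001], [0.514, 0.49, 0.052]]
top narrow_gauge 0.92 [158 221 213 233] [0.469 0.229 0.022] [[0.46, 0.161, 0.006], [0.478, 0.296, 0.039]]
top tray 0.62 [137 168 233 256] [0.51  0.241 0.008] [[0.404, 0.121, 0.001], [0.616, 0.355, 0.02]]
top cuff 0.78 [408 149 434 172] [ 0.671 -0.378  0.016] [[0.641, -0.415, -0.001], [0.691, -0.339, 0.03]]
top cuff 0.75 [353 244 375 268] [ 0.405 -0.213  0.02 ] [[0.381, -0.242, 0.002], [0.444, -0.192, 0.03]]
top cuff 0.73 [360 180 382 209] [ 0.558 -0.237  0.028] [[0.526, -0.26, 0.008], [0.593, -0.205, 0.039]]
top pad 0.68 [324 159 394 225] [ 0.571 -0.206  0.01 ] [[0.495, -0.294, 0.002], [0.65, -0.124, 0.016]]
side wide_gauge 0.51 [252 155 274 189] [0.549 0.223 0.019] [[0.538, 0.162, 0.007], [0.563, 0.294, 0.036]]
side narrow_gauge 0.64 [231 159 241 192] [0.469 0.236 0.02 ] [[0.46, 0.159, 0.005], [0.485, 0.348, 0.036]]
side tray 0.71 [206 149 298 207] [0.51  0.227 0.008] [[0.404, 0.114, 0.001], [0.621, 0.357, 0.018]]
side cuff 0.97 [294 274 325 301] [ 0.561 -0.242  0.024] [[0.527, -0.261, 0.009], [0.591, -0.209, 0.036]]
side cuff 0.93 [370 323 402 362] [ 0.663 -0.375  0.015] [[0.631, -0.406, -0.001], [0.69, -0.341, 0.026]]
side cuff 0.56 [220 280 255 314] [ 0.413 -0.216  0.015] [[0.381, -0.247, 0.001], [0.446, -0.193, 0.025]]
side pad 0.74 [268 254 360 323] [ 0.57  -0.222  0.009] [[0.494, -0.299, 0.001], [0.649, -0.127, 0.013]]
```

```bash
python3 - <<'E'
from h import *
im=np.load("pics/top.npz")["im"]
cv2.imwrite("pics/topz.png",cv2.resize(im[130:290,70:450],None,fx=2.1,fy=2.1,interpolation=cv2.INTER_CUBIC))
E
```

```text
(no output)
```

View pics/topz.png

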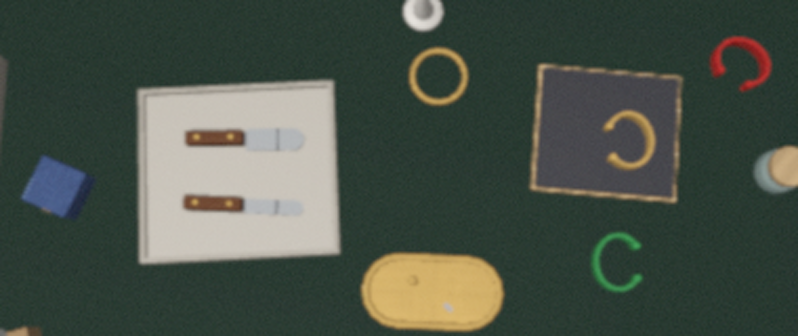

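View pics/side.png

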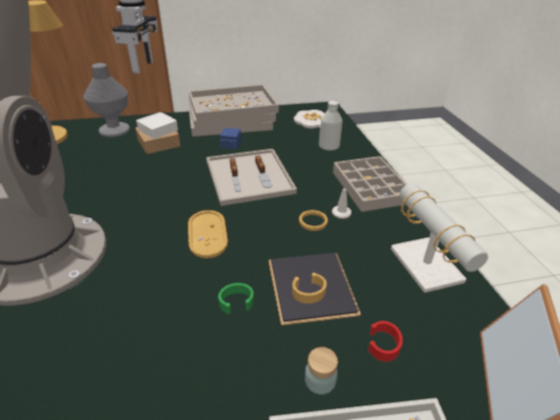

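The wide gauge is the upper one in the top view (blade wider at zoom (275,139)), and its nose points to −y. The brass cuff is at zoom (630,140) on the pad, and its opening faces roughly +y. I'll move above the gauge for a close look.

jog_arm(targets=[[1,-1,0,0,0,-1],[1,-1,0,0,0,-1],[1,-1,0,0,0,-1],[1,-1,0,0,0,-1],[1,-1,0,0,0,-1],[1,-1,0,0,0,-1],[1,-1,0,0,0,-1],[1,-1,0,0,0,-1],[1,-1,0,0,0,-1],[1,-1,0,0,0,-1]], fingers=0, squeeze=20)

```text
t: 1.6
tool_pos: [0.4323, 0.4326, 0.2305]
tcp_rot: [[-0.495, 0.869, -0.0], [0.869, 0.495, 0.0], [0.0, 0.0, -1.0]]
force: [0.5, 0.3, 0.5]
finger_gap: 0.0942
grasp_force: 0.0
```

jog_arm(targets=[[0.6,-0.85,0,0,0,-1],[0.6,-0.85,0,0,0,-1],[0.6,-0.85,0,0,0,-1],[0.6,-0.85,0,0,0,-1],[0.6,-0.85,0,0,0,-1],[0.6,-0.85,0,0,0,-1],[0.6,-0.85,0,0,0,-1],[0.6,-0.85,0,0,0,-0.5],[0.6,-0.85,0,0,0,0],[0.5,-0.85,0,0,0,0]])

```text
t: 2.6
tool_pos: [0.5497, 0.2629, 0.2304]
tcp_rot: [[0.001, 1.0, 0.0], [1.0, -0.001, -0.0], [-0.0, 0.0, -1.0]]
force: [-0.1, -0.5, 0.7]
finger_gap: 0.0939
grasp_force: 0.0
```

```bash
python3 - <<'E'
from h import *
s=env.observe();print(s["t"],s["tool_pos"],s["tcp_rot"].round(3) if hasattr(s["tcp_rot"],'round') else s["tcp_rot"],s["q"])
im,d=env.camera("wrist");cv2.imwrite("pics/w1.png",im);np.savez("pics/w1.npz",im=im,d=d,P=cloud("wrist",d))
P=cloud("wrist",d)
for n in ["wide_gauge","narrow_gauge"]:
    for o in env.outline_of("wrist",n)[:2]:
        m=o["pixels"]&(d>0);q=P[m]
        h=q[(q[:,2]>.022)];print(n,round(o["confidence"],2),o["box"],len(q),len(h))
        if len(h)>20:
            r=cv2.minAreaRect((h[:,:2]*1000).astype(np.float32));print("handle",r,np.median(h[:,2]))
        r=cv2.minAreaRect((q[:,:2]*1000).astype(np.float32));print("all",r)
E
```

```text
2.6 [0.54972219 0.26287691 0.23044461] [[ 0.001  1.     0.   ]
 [ 1.    -0.001 -0.   ]
 [-0.     0.    -1.   ]] [-52.83636279  19.61493026  26.97144355 101.97631087 -10.04066576
  60.78004577 -22.34402073]
wide_gauge 0.89 [263.4, 153.6, 288.2, 268.9] 2087 1048
handle ((550.3966674804688, 261.714111328125), (17.972143173217773, 69.52147674560547), 2.2584855556488037) 0.03391042570267051
all ((552.8677368164062, 227.54525756835938), (26.439800262451172, 137.96627807617188), 0.2928033173084259)
narrow_gauge 0.89 [192.5, 158.3, 215.3, 270.0] 1968 1129
handle ((471.82086181640625, 259.85357666015625), (68.44927978515625, 18.420717239379883), 88.76641845703125) 0.033725551556084345
all ((470.1061096191406, 224.6185302734375), (139.00302124023438, 20.838491439819336), 88.83984375)
```

View pics/w1.png

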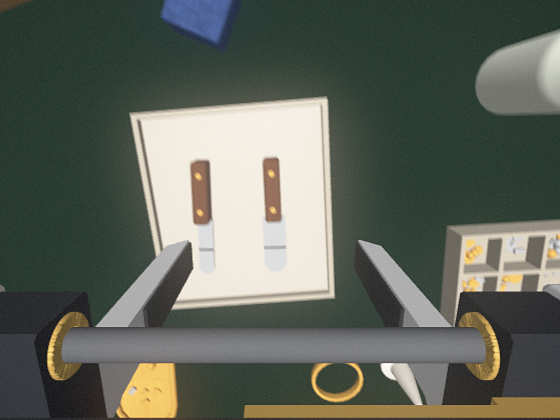

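The wide gauge (27 mm blade) shows at px (272,215) with its nose down, which is −y. Next I'll refine its yaw from the saved cloud.

```bash
python3 - <<'E'
from h import *
z=np.load("pics/w1.npz");P=z["P"];v,u=np.mgrid[:420,:560]
b=(u>255)&(u<297)&(v>145)&(v<280)&(P[...,0]>.51)&(P[...,0]<.59)
h=b&(P[...,2]>.026); bl=b&(P[...,2]>.0075)&(P[...,2]<.014)
for n,m in(("h",h),("b",bl)):
    q=P[m];print(n,len(q),q.mean(0),np.percentile(q,[1,99],axis=0).round(4).tolist())
# per-slice mid x
q=P[h]
ys=np.linspace(.23,.292,9)
mid=[(np.percentile(a,3)+np.percentile(a,97))/2 for a in [q[abs(q[:,1]-y)<.004,0] for y in ys]]
f=np.polyfit(ys,mid,1);print("slope deg",np.degrees(np.arctan(f[0])),np.polyval(f,.2617))
r=z["im"].astype(int); sat=r[...,2]-r[...,0]
wood=(sat>25)&(u>255)&(u<297)&(v>145)&(v<230)
q=P[wood&(P[...,2]>.02)];print("wood",cv2.minAreaRect((q[:,:2]*1000).astype(np.float32)))
# blade edge midline through color: bright grey inside tray vs. cream
E
```

```text
h 1075 [0.55044725 0.26470724 0.04228812] [[0.5409, 0.2276, 0.0307], [0.5598, 0.335, 0.3847]]
b 1332 [0.55394123 0.19736619 0.0098022 ] [[0.5336, 0.1471, 0.0075], [0.5783, 0.2963, 0.0119]]
slope deg -2.26824320513697 0.5504369246009437
wood ((549.64111328125, 280.8720397949219), (17.972143173217773, 107.86714172363281), 2.2584855556488037)
```

jog_arm(targets=[[0.07,-0.96,-0.9,0,0,0.57],[0,0,-0.9,0,0,0],[0,0,-0.9,0,0,0],[0,0,-0.9,0,0,0],[0,0,-0.9,0,0,0],[0,0,-0.9,0,0,0],[0,0,-0.9,0,0,0],[0,0,-0.9,0,0,0],[0,0,-0.9,0,0,0],[0,0,-0.9,0,0,0]], fingers=0.45)

```text
t: 3.75
tool_pos: [0.5498, 0.246, 0.0496]
tcp_rot: [[-0.041, 0.999, -0.0], [0.999, 0.041, 0.0], [0.0, -0.0, -1.0]]
force: [-0.1, 0.2, -0.2]
finger_gap: 0.0519
grasp_force: 0.0
```

jog_arm(targets=[[0,0,-0.3,0,0,0],[0,0,-0.3,0,0,0],[0,0,-0.17,0,0,0],[0,0,0,0,0,0],[0,0,0,0,0,0],[0,0,0,0,0,0],[0,0,0,0,0,0],[0,0,0,0,0,0],[0,0,0,0,0,0],[0,0,0,0,0,0]])

```text
t: 4.75
tool_pos: [0.5501, 0.2451, 0.0351]
tcp_rot: [[-0.04, 0.999, 0.0], [0.999, 0.04, 0.0], [0.0, 0.0, -1.0]]
force: [0.1, 0.4, 0.0]
finger_gap: 0.0516
grasp_force: 0.0
```

Now I'll close the fingers on the handle.

jog_arm(targets=[[0,0,0,0,0,0],[0,0,0,0,0,0],[0,0,0,0,0,0],[0,0,0,0,0,0],[0,0,0,0,0,0],[0,0,0,0,0,0],[0,0,0,0,0,0],[0,0,0,0,0,0],[0,0,0,0,0,0],[0,0,0,0,0,0]], fingers=1, squeeze=40)

```text
t: 5.75
tool_pos: [0.55, 0.2451, 0.035]
tcp_rot: [[-0.04, 0.999, -0.0], [0.999, 0.04, -0.0], [0.0, -0.0, -1.0]]
force: [-2.3, -0.4, 2.1]
finger_gap: 0.0176
grasp_force: 40.0
```

jog_arm(targets=[[0,0,0.5,0,0,0],[0,0,1,0,0,0],[0,0,1,0,0,0],[0,0,1,0,0,0],[0,0,1,0,0,0],[0,0,1,0,0,0],[0,-0.5,1,0,0,0],[0,-1,0,0,0,0],[0,-1,0,0,0,0],[0,-1,0,0,0,0]])

```text
t: 6.75
tool_pos: [0.5498, 0.1732, 0.1648]
tcp_rot: [[-0.039, 0.999, -0.0], [0.999, 0.039, -0.0], [-0.0, -0.0, -1.0]]
force: [-0.2, 0.4, -1.0]
finger_gap: 0.0179
grasp_force: 40.0
```

jog_arm(targets=[[0,-1,0.2,0,0,0],[0,-1,0.2,0,0,0],[0,-1,0.2,0,0,0],[0,-1,0.2,0,0,0],[0,-1,0.2,0,0,0],[0,-1,0.2,0,0,0],[0,-1,0.2,0,0,0],[0,-1,0.2,0,0,0],[0,-1,0.2,0,0,0],[0,-1,0.2,0,0,0]])

```text
t: 7.75
tool_pos: [0.5496, -0.0268, 0.2052]
tcp_rot: [[-0.039, 0.999, -0.0], [0.999, 0.039, -0.0], [-0.0, -0.0, -1.0]]
force: [-0.2, 0.3, -1.9]
finger_gap: 0.0177
grasp_force: 40.0
```

jog_arm(targets=[[0.1,-1,0,0,0,0],[0.1,-1,0,0,0,0],[0.1,-1,0,0,0,0],[0.1,-1,0,0,0,0],[0.1,-1,0,0,0,0],[0,-1,0,0,0,0],[0,-1,0,0,0,0],[0,-1,0,0,0,0],[0,-1,0,0,0,0],[0,-1,0,0,0,0]])

```text
t: 8.75
tool_pos: [0.5593, -0.2266, 0.205]
tcp_rot: [[-0.039, 0.999, -0.0], [0.999, 0.039, -0.0], [-0.0, -0.0, -1.0]]
force: [1.0, -1.1, -1.4]
finger_gap: 0.0179
grasp_force: 40.0
```

jog_arm(targets=[[0,-1,0,0,0,0],[0,-0.8,0,0,0,0],[0,-0.2,0,0,0,0],[0,0,0,0,0,0],[0,0,0,0,0,0],[0,0,0,0,0,0],[0,0,0,0,0,0],[0,0,0,0,0,0],[0,0,0,0,0,0],[0,0,0,0,0,0]])

```text
t: 9.75
tool_pos: [0.5601, -0.2648, 0.2051]
tcp_rot: [[-0.04, 0.999, -0.0], [0.999, 0.04, 0.0], [0.0, -0.0, -1.0]]
force: [0.3, -0.8, -2.5]
finger_gap: 0.018
grasp_force: 40.0
```

```bash
python3 - <<'E'
from h import *
s=env.observe();print(s["t"],s["tool_pos"],s["q"])
im,d=env.camera("wrist");cv2.imwrite("pics/w2.png",im);P=cloud("wrist",d);np.savez("pics/w2.npz",im=im,d=d,P=P)
for n in ["cuff","wide_gauge"]:
    for i,o in enumerate(env.outline_of("wrist",n)[:3]):
        m=o["pixels"]&(d>0);q=P[m];np.save(f"pics/m_{n}{i}.npy",o["pixels"])
        print(n,round(o["confidence"],2),o["box"],q.mean(0).round(4),np.percentile(q,[1,99],axis=0).round(4).tolist())
E
```

```text
9.75 [ 0.56012368 -0.26476793  0.20506885] [ -7.2620248   23.50932698  34.90491063 102.44090699 -15.46447579
  58.87395071  35.79226106]
cuff 0.78 [330.2, 254.8, 386.5, 290.2] [ 0.6681 -0.3507  0.0155] [[0.6314, -0.3784, 0.0005], [0.6897, -0.3404, 0.0253]]
cuff 0.77 [237.7, 137.6, 304.9, 188.3] [ 0.5592 -0.2313  0.0295] [[0.5264, -0.2538, 0.0092], [0.5927, -0.206, 0.0352]]
cuff 0.58 [93.2, 115.7, 168.6, 174.8] [ 0.4121 -0.2172  0.0162] [[0.3818, -0.245, -0.0008], [0.4477, -0.1924, 0.0254]]
wide_gauge 0.64 [254.4, 156.6, 296.0, 375.6] [ 0.5611 -0.2597  0.196 ] [[0.5511, -0.3476, 0.176], [0.5749, -0.2098, 0.2055]]
```

View pics/w2.png

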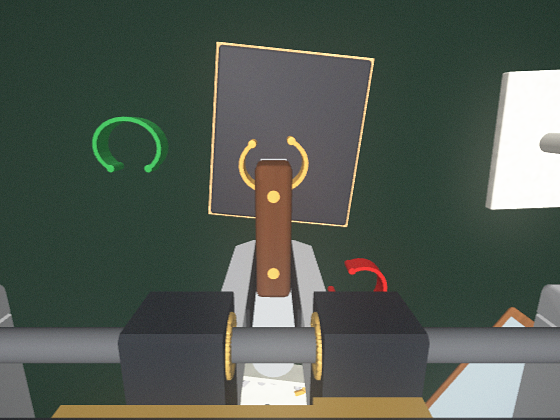

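The ends of the brass cuff show at px (252,144) and (292,141), with the mouth toward +y. The gauge is held straight. Now I'll fit the cuff and the gauge.

```bash
cat > fit.py <<'E'
from h import *
from scipy.optimize import least_squares
import sys
def fitcuff(f,x0=(.56,-.232,-90)):
    z=np.load(f);P=z["P"];im=z["im"]
    s=(cv2.cvtColor(im,cv2.COLOR_BGR2HSV));m=(s[...,0]>12)&(s[...,0]<35)&(s[...,1]>90)&(P[...,2]>.031)&(P[...,2]<.038)&(np.hypot(P[...,0]-x0[0],P[...,1]-x0[1])<.045)
    q=P[m][:,:2];print("n",len(q),"zmed",np.median(P[m][:,2]))
    # model: centreline points (arc + end discs)
    a=np.linspace(-np.pi,np.pi,2000);E=np.c_[.0255*np.cos(a),.032*np.sin(a)];E=E[E[:,0]>-.0215]
    def res(p):
        c,sn=np.cos(p[2]),np.sin(p[2]);l=(q-p[:2])@np.array([[c,-sn],[sn,c]])
        de=np.min(np.hypot(l[:,None,0]-E[None,:,0],l[:,None,1]-E[None,:,1]),1)
        dc=np.minimum(np.hypot(l[:,0]+.022,l[:,1]-.019),np.hypot(l[:,0]+.022,l[:,1]+.019))
        return np.minimum(np.maximum(de-.0015,0),np.maximum(dc-.003,0)) + .1*np.minimum(de,dc)
    r=least_squares(res,[x0[0],x0[1],np.radians(x0[2])],loss="soft_l1",f_scale=.001,diff_step=1e-4)
    p=r.x;d=np.array([np.cos(p[2]),np.sin(p[2])]);print("cuff",p[:2].round(4),np.degrees(p[2]).round(2),"mouth",(p[:2]-.022*d).round(4),"rms",np.sqrt((r.fun**2).mean()))
    return q,p
if __name__=="__main__":
    q,p=fitcuff(sys.argv[1])
    hi=q[q[:,1]>q[:,1].max()-.009]
    for e in (hi[hi[:,0]<.56],hi[hi[:,0]>.56]): print("end",len(e),((np.percentile(e,2,0)+np.percentile(e,98,0))/2).round(4))
E
python3 fit.py pics/w2.npz; python3 - <<'E'
from h import *
z=np.load("pics/w2.npz");P=z["P"];im=z["im"].astype(int);v,u=np.mgrid[:420,:560]
w=(u>250)&(u<298)&(v>155)&(v<298)&(im[...,2]-im[...,0]>25)&(P[...,2]>.195)&(P[...,2]<.22)
q=P[w];A=np.c_[q[:,:2]-q[:,:2].mean(0),np.ones(len(q))];k=np.linalg.lstsq(A,q[:,2],rcond=None)[0];print(len(q),"plane",k,np.percentile(q[:,2],[5,50,95]))
print(cv2.minAreaRect((q[:,:2]*1000).astype(np.float32)),np.percentile(q,[1,99],axis=0).round(4).tolist())
ys=np.linspace(-.275,-.22,12);mid=[(np.percentile(a,2)+np.percentile(a,98))/2 for a in [q[abs(q[:,1]-y)<.003,0] for y in ys]]
f=np.polyfit(ys,mid,1);print("yaw slope",np.degrees(np.arctan(f[0])),"x at tcp y",np.polyval(f,-.2648))
E
```

```text
n 540 zmed 0.0338695796588738
cuff [ 0.5601 -0.2323] -83.21 mouth [ 0.5575 -0.2104] rms 0.00039761355652870084
end 36 [ 0.539  -0.2116]
end 78 [ 0.5791 -0.2092]
4674 plane [ 0.01002775 -0.00936607  0.2036416 ] [0.20202777 0.20375671 0.20492365]
((560.3115844726562, -244.2662353515625), (18.040382385253906, 69.20652770996094), 1.696025013923645) [[0.5512, -0.2776, 0.2005], [0.5692, -0.2101, 0.2054]]
yaw slope -1.9828086003708831 x at tcp y 0.5609638180426338
```

jog_arm(targets=[[0,-0.8,-0.5,0,0,0],[0,-0.8,-0.6,0,0,0],[0,-0.8,-0.6,0,0,0],[0,-0.6,-0.5,0,0,0],[0,0,0,0,0,0],[0,0,0,0,0,0],[0,0,0,0,0,0],[0,0,0,0,0,0],[0,0,0,0,0,0],[0,0,0,0,0,0]])

```text
t: 10.9
tool_pos: [0.5603, -0.3245, 0.1613]
tcp_rot: [[-0.041, 0.999, 0.0], [0.999, 0.041, 0.0], [0.0, 0.0, -1.0]]
force: [-0.4, -0.0, -1.2]
finger_gap: 0.0177
grasp_force: 40.0
```

```bash
python3 - <<'E'
from h import *
s=env.observe();print(s["t"],s["tool_pos"])
im,d=env.camera("wrist");P=cloud("wrist",d);np.savez("pics/w3.npz",im=im,d=d,P=P);cv2.imwrite("pics/w3.png",im)
E
python3 fit.py pics/w3.npz
```

```text
10.9 [ 0.56031182 -0.32454821  0.16133179]
n 1092 zmed 0.03381998826119195
cuff [ 0.5603 -0.2329] -83.21 mouth [ 0.5577 -0.2111] rms 0.0004555955049733143
end 55 [ 0.5391 -0.2116]
end 129 [ 0.5792 -0.2095]
```

View pics/w3.png

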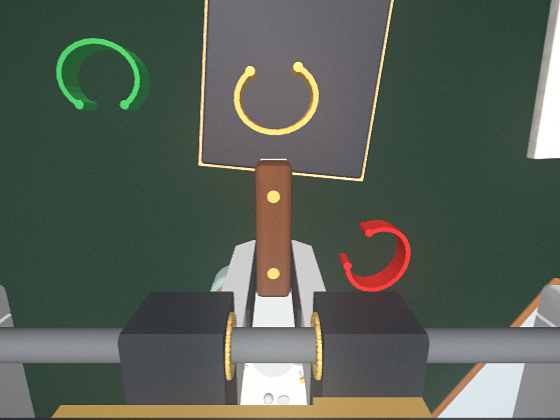

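```bash
cat > fit2.py <<'E'
from h import *
from scipy.optimize import minimize
from scipy.ndimage import distance_transform_edt as edt
# render-match: rim top outline at z=.034, IoU-like score in metric raster
import sys
def raster(f,cx=.56,cy=-.232,S=.0004,N=220):
    z=np.load(f);P=z["P"];im=z["im"]
    s=cv2.cvtColor(im,cv2.COLOR_BGR2HSV);m=(s[...,0]>10)&(s[...,0]<38)&(s[...,1]>80)&(P[...,2]>.030)&(P[...,2]<.040)&(np.hypot(P[...,0]-cx,P[...,1]-cy)<.042)
    return P[m][:,:2]
def model(p,q):
    c,s=np.cos(p[2]),np.sin(p[2]);l=(q-p[:2])@np.array([[c,-s],[s,c]])
    a=np.linspace(-np.pi,np.pi,720);E=np.c_[.0255*np.cos(a),.032*np.sin(a)];E=E[E[:,0]>-.022]
    T=np.r_[[(-.022,.019)],[(-.022,-.019)]]
    dE=np.min(np.linalg.norm(l[:,None]-E[None],axis=2),1)-.002
    dT=np.min(np.linalg.norm(l[:,None]-T[None],axis=2),1)-.004
    return np.minimum(dE,dT),l
for f in sys.argv[1:]:
    q=raster(f)
    cost=lambda p:np.mean(np.clip(model([p[0]/1000,p[1]/1000,p[2]/50],q)[0]+.002,0,.004)**2)*1e6
    best=min((minimize(cost,[560+dx,-232,np.radians(t)*50],method="Nelder-Mead",options=dict(initial_simplex=[[560+dx,-232,np.radians(t)*50],[562,-232,np.radians(t)*50],[560,-229,np.radians(t)*50],[560,-232,np.radians(t+6)*50]])) for t in(-95,-90,-85,-80) for dx in(0,1)),key=lambda r:r.fun)
    p=np.array([best.x[0]/1000,best.x[1]/1000,best.x[2]/50]);d=np.array([np.cos(p[2]),np.sin(p[2])])
    _,l=model(p,q);print(f,len(q),p[:2].round(4),np.degrees(p[2]).round(2),"mouth",(p[:2]-.022*d).round(4),best.fun)
    print(" local extents",np.percentile(l,[.5,99.5],axis=0).round(4).tolist())
    for sg in(1,-1):
        e=q[(l[:,0]<-.0175)&(l[:,1]*sg>0)];le=l[(l[:,0]<-.0175)&(l[:,1]*sg>0)]
        print(" end",len(e),e.mean(0).round(4),le.mean(0).round(4),"inner y",np.percentile(abs(le[:,1]),2).round(4))
E
python3 fit2.py pics/w2.npz pics/w3.npz
```

```text
pics/w2.npz 552 [ 0.5602 -0.2323] -83.14 mouth [ 0.5576 -0.2104] 1.5442729519484455
 local extents [[-0.0252, -0.0336], [0.023, 0.0337]]
 end 67 [ 0.5773 -0.2088] [-0.0213  0.0198] inner y 0.0157
 end 66 [ 0.538  -0.2134] [-0.0213 -0.0197] inner y 0.0154
pics/w3.npz 1115 [ 0.5602 -0.233 ] -83.42 mouth [ 0.5577 -0.2112] 1.6488497496526
 local extents [[-0.0258, -0.0331], [0.0277, 0.0335]]
 end 118 [ 0.5777 -0.2095] [-0.0214  0.02  ] inner y 0.0155
 end 115 [ 0.5379 -0.214 ] [-0.0214 -0.0201] inner y 0.0158
```

The oval now shows unoccluded at px (277,98), with its ends at (250,71) and (298,67). Both fits agree: mouth ≈ (0.5577, −0.211), axis −83.3°. I'll back off to +y, turn +4.6° and descend in front of the mouth.

jog_arm(targets=[[-0.07,1,-0.2,0,0,0.575],[-0.07,1,-0.2,0,0,0.575],[-0.07,1,-0.2,0,0,0],[-0.07,1,-0.2,0,0,0],[-0.07,1,-0.2,0,0,0],[-0.07,1,-0.2,0,0,0],[-0.07,1,-0.2,0,0,0],[-0.07,1,-0.2,0,0,0],[-0.07,1,-0.2,0,0,0],[-0.07,1,-0.2,0,0,0]])

```text
t: 11.95
tool_pos: [0.5456, -0.1225, 0.1207]
tcp_rot: [[-0.123, 0.992, -0.0], [0.992, 0.123, 0.001], [0.001, -0.0, -1.0]]
force: [0.5, 0.3, -1.8]
finger_gap: 0.0175
grasp_force: 40.0
```

jog_arm(targets=[[0,0.4,-0.6,0,0,0],[0,0,-0.6,0,0,0],[0,0,-0.6,0,0,0],[0,0,-0.6,0,0,0],[0,0,-0.6,0,0,0],[0,0,-0.5,0,0,0],[0,0,-0.1,0,0,0],[0,0,0,0,0,0],[0,0,0,0,0,0],[0,0,0,0,0,0]])

```text
t: 12.95
tool_pos: [0.5464, -0.1169, 0.0495]
tcp_rot: [[-0.12, 0.993, 0.001], [0.993, 0.12, 0.0], [-0.0, 0.001, -1.0]]
force: [-0.6, -0.2, -1.0]
finger_gap: 0.0178
grasp_force: 40.0
```

```bash
python3 - <<'E'
from h import *
s=env.observe();print(s["t"],s["tool_pos"],np.array(s["tcp_rot"]).round(4).tolist())
im,d=env.camera("wrist");P=cloud("wrist",d);np.savez("pics/w4.npz",im=im,d=d,P=P);cv2.imwrite("pics/w4.png",cv2.resize(im[140:420,160:400],None,fx=2.1,fy=2.1,interpolation=cv2.INTER_CUBIC))
a,d=env.camera("top");np.savez("pics/t4.npz",im=a,d=d,P=cloud("top",d))
b,d=env.camera("side");np.savez("pics/s4.npz",im=b,d=d,P=cloud("side",d))
E
```

```text
12.95 [ 0.54643221 -0.11692052  0.04954043] [[-0.12, 0.9928, 0.0008], [0.9928, 0.12, 0.0001], [-0.0, 0.0008, -1.0]]
```

View pics/w4.png

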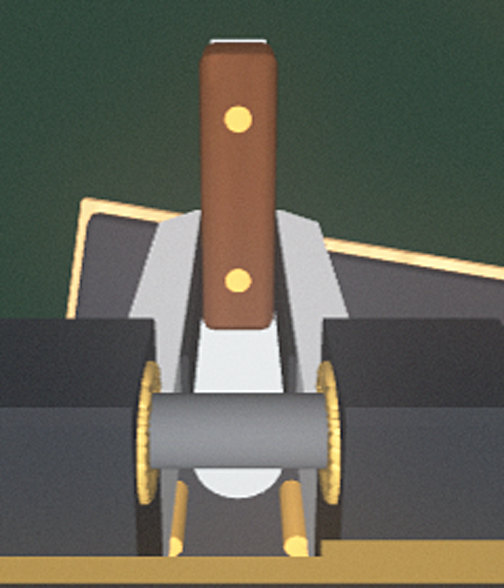

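The nose shows at crop (238,497) and the cuff posts at (180,515) and (292,515), so the blade sits slightly right of centre. I'll quantify that.

```bash
python3 - <<'E'
from h import *
z=np.load("pics/w4.npz");P=z["P"];im=z["im"];v,u=np.mgrid[:420,:560]
th=np.radians(-83.3);d=np.array([np.cos(th),np.sin(th)]);n=np.array([-d[1],d[0]]);M=np.array([.5577,-.211])
L=np.stack([(P[...,:2]-M)@d,(P[...,:2]-M)@n,P[...,2]],-1)*1000
hsv=cv2.cvtColor(im,cv2.COLOR_BGR2HSV)
g=(hsv[...,0]>10)&(hsv[...,0]<38)&(hsv[...,1]>90)&(v>360)&(v<404)&(u>230)&(u<310)
for s in(u<265,u>265):
    q=L[g&s&(P[...,2]>.008)&(P[...,2]<.04)];print("post",len(q),q.mean(0).round(1),np.percentile(q,[2,98],axis=0).round(1).tolist())
    pq=np.where(g&s);
    for r in range(372,402,6):
        c=pq[1][pq[0]==r];print(r,(c.min(),c.max()) if len(c) else None,end=' ')
    print()
b=(hsv[...,1]<40)&(hsv[...,2]>150)&(u>240)&(u<310)
for r in list(range(298,328,4))+list(range(362,378,2)):
    c=u[r][b[r]]; 
    if len(c): print(r,c.min(),c.max(),(c.min()+c.max())/2,L[r,int(c.mean())].round(1))
q=L[b&(v>296)&(v<327)&(P[...,2]<.03)];print("blade",len(q),np.percentile(q,[2,50,98],axis=0).round(1).tolist())
q=L[b&(v>361)&(v<382)&(P[...,2]<.04)];print("nose",len(q),np.percentile(q,[1,50,99],axis=0).round(1).tolist())
w=(im[...,2].astype(int)-im[...,0]>25)&(u>250)&(u<295)&(v>155)&(v<300)&(P[...,2]<.07)&(P[...,2]>.04)
q=L[w];A=np.c_[q[:,0],np.ones(len(q))];print("handle x",np.percentile(q,[1,50,99],axis=0).round(1).tolist())
xs=np.linspace(-142,-90,12);k=[(np.percentile(a,2)+np.percentile(a,98))/2 for a in[q[abs(q[:,0]-x)<3,1] for x in xs]]
f=np.polyfit(xs,k,1);print("handle yaw rel deg",np.degrees(f[0]),"lat at nose",np.polyval(f,-8),"lat mid",np.polyval(f,-112))
f=np.polyfit(q[:,0],q[:,2],1);print("pitch",np.degrees(f[0]))
E
```

```text
post 188 [ -2.9 -17.4  25.4] [[-5.0, -19.2, 11.6], [1.1, -15.8, 34.9]]
372 (np.int64(231), np.int64(248)) 378 (np.int64(231), np.int64(248)) 384 (np.int64(243), np.int64(248)) 390 (np.int64(242), np.int64(247)) 396 (np.int64(241), np.int64(247)) 
post 374 [-2.5 17.6 24.7] [[-5.0, 14.6, 10.1], [12.4, 20.8, 34.6]]
372 (np.int64(293), np.int64(302)) 378 (np.int64(293), np.int64(303)) 384 (np.int64(294), np.int64(304)) 390 (np.int64(294), np.int64(304)) 396 (np.int64(295), np.int64(305)) 
298 241 309 275.0 [-66.4   1.9  24.5]
302 241 309 275.0 [-64.    1.9  24.9]
306 241 309 275.0 [-61.4   1.9  25.2]
310 241 309 275.0 [-58.    1.9  24. ]
314 241 309 275.0 [-56.1   2.5  25.4]
318 241 309 275.0 [-52.7   1.9  24.4]
322 241 309 275.0 [-50.    1.9  24.5]
326 241 309 275.0 [-47.3   1.9  24.7]
364 253 293 273.0 [-19.6   0.7  24.7]
366 254 292 273.0 [-17.8   0.7  24.4]
368 255 291 273.0 [-16.4   0.7  24.5]
370 256 289 272.5 [-14.4   0.1  24. ]
372 259 287 273.0 [-13.9   0.7  25.2]
374 262 285 273.5 [-12.2   0.7  25. ]
376 267 279 273.0 [-10.6   0.7  24.8]
blade 1163 [[-66.9, -10.4, 23.2], [-56.9, 0.7, 24.4], [-47.1, 12.3, 25.6]]
nose 448 [[-20.6, -11.9, 10.1], [-16.2, 0.7, 24.5], [-1.9, 12.8, 25.7]]
handle x [[-149.5, -8.0, 45.0], [-118.7, 0.6, 48.3], [-81.9, 9.3, 49.9]]
handle yaw rel deg 0.05353177615125638 lat at nose 0.7266772863422739 lat mid 0.6295094885211537
pitch 0.4825048438267406
```

jog_arm(targets=[[-0.065,-0.01,0,0,0,0],[0,0,0,0,0,0],[0.012,-0.1,0,0,0,0],[0.012,-0.1,0,0,0,0],[0.012,-0.1,0,0,0,0],[0.012,-0.1,0,0,0,0],[0.012,-0.1,0,0,0,0],[0.012,-0.1,0,0,0,0],[0,0,0,0,0,0],[0,0,0,0,0,0]])

```text
t: 14.1
tool_pos: [0.5462, -0.1291, 0.049]
tcp_rot: [[-0.12, 0.993, -0.0], [0.993, 0.12, 0.0], [0.0, -0.0, -1.0]]
force: [0.2, 0.2, -1.5]
finger_gap: 0.0175
grasp_force: 40.0
```

```bash
python3 - <<'E'
from h import *
s=env.observe();print(s["t"],s["tool_pos"],np.array(s["tcp_rot"]).round(4).tolist(),s["force"])
im,d=env.camera("wrist");P=cloud("wrist",d);np.savez("pics/w5.npz",im=im,d=d,P=P);cv2.imwrite("pics/w5.png",cv2.resize(im[290:410,220:325],None,fx=5,fy=5,interpolation=cv2.INTER_CUBIC))
E
```

```text
14.1 [ 0.54620755 -0.12910236  0.04903974] [[-0.1199, 0.9928, -0.0001], [0.9928, 0.1199, 0.0001], [0.0001, -0.0001, -1.0]] [ 0.1864718   0.2178668  -1.53418768]
```

View pics/w5.png

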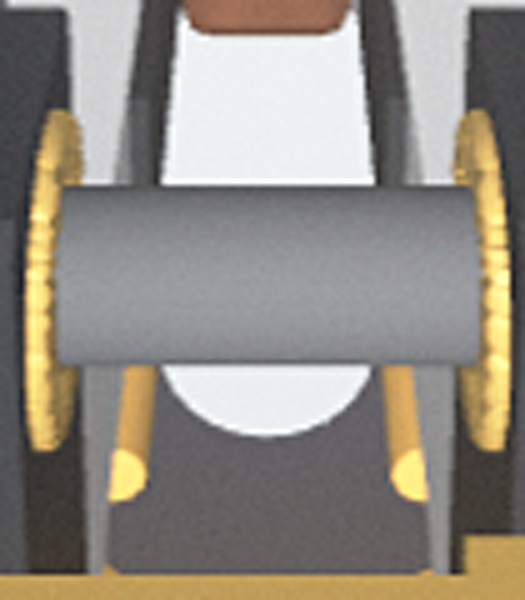

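The nose at (265,437) is between the posts (inner edges 151 and 387, mid 269), so the blade is about 0.5 mm left. I'll check the depth from the same picture.

```bash
python3 - <<'E'
from h import *
z=np.load("pics/w5.npz");P=z["P"];v,u=np.mgrid[:420,:560]
th=np.radians(-83.3);d=np.array([np.cos(th),np.sin(th)]);n=np.array([-d[1],d[0]]);M=np.array([.5577,-.211])
f=lambda px,py:(220+px/5,290+py/5)
def loc(px,py,zz):
    p=atz("wrist",*f(px,py),zz);return np.r_[(p[:2]-M)@d,(p[:2]-M)@n]*1000
print("nose",loc(265,436,.024),"L blade",loc(160,366,.024),"R",loc(372,366,.024))
print("post top inner L",loc(149,475,.034),"R",loc(390,475,.034), "far edge",loc(127,500,.034),loc(412,500,.034),"near",loc(128,450,.034),loc(410,450,.034))
print("handle front end",loc(265,30,.044))
hsv=cv2.cvtColor(z["im"],cv2.COLOR_BGR2HSV)
for a,b in((241,250),(296,306)):
    m=(u>a)&(u<b)&(v>362)&(v<392)&(hsv[...,1]>90);q=P[m];q=q[(q[:,2]>.03)&(q[:,2]<.038)];l=np.c_[(q[:,:2]-M)@d,(q[:,:2]-M)@n]*1000
    print(len(q),l.mean(0),np.percentile(l,[3,97],axis=0))
E
```

```text
nose [ 2.69925789 -0.92877738] L blade [ -7.98605373 -14.3208543 ] R [-8.0167978  12.69955868]
post top inner L [ -0.50149228 -15.17408674] R [-0.53580061 14.42775829] far edge [  3.22964934 -17.95400192] [ 3.18870878 17.21903355] near [ -4.19133863 -17.67736736] [-4.23112412 16.79708862]
handle front end [-67.12373151  -0.97630605]
85 [ -1.60964296 -17.7010755 ] [[ -4.57856284 -19.3900974 ]
 [  2.44691422 -15.76780935]]
72 [-1.68055777 16.53835163] [[-4.53744897 14.75158747]
 [ 2.26053084 18.14240589]]
```

jog_arm(targets=[[0.022,0.002,0,0,0,0],[0.014,-0.12,0,0,0,0],[0.014,-0.12,0,0,0,0],[0.014,-0.12,0,0,0,0],[0.014,-0.12,0,0,0,0],[0.014,-0.12,0,0,0,0],[0.014,-0.12,0,0,0,0],[0.014,-0.12,0,0,0,0],[0.014,-0.12,0,0,0,0],[0,0,0,0,0,0]])

```text
t: 15.15
tool_pos: [0.5489, -0.1487, 0.0491]
tcp_rot: [[-0.12, 0.993, -0.0], [0.993, 0.12, -0.0], [-0.0, -0.0, -1.0]]
force: [-0.4, -0.1, -1.8]
finger_gap: 0.0178
grasp_force: 40.0
```

```bash
python3 - <<'E'
from h import *
s=env.observe();print(s["t"],s["tool_pos"],np.array(s["tcp_rot"]).round(4).tolist(),s["force"])
im,d=env.camera("wrist");P=cloud("wrist",d);np.savez("pics/w6.npz",im=im,d=d,P=P);cv2.imwrite("pics/w6.png",cv2.resize(im[290:410,220:325],None,fx=5,fy=5,interpolation=cv2.INTER_CUBIC))
E
```

```text
15.15 [ 0.54890363 -0.14868789  0.04907408] [[-0.1195, 0.9928, -0.0], [0.9928, 0.1195, -0.0001], [-0.0001, -0.0, -1.0]] [-0.36160128 -0.14635192 -1.77961332]
```

View pics/w6.png

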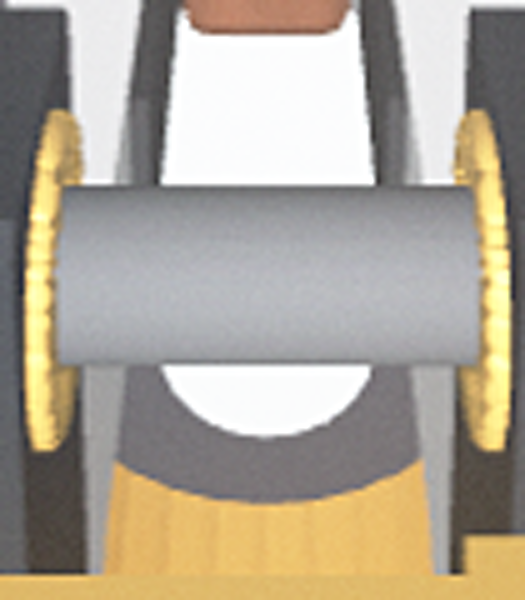

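The nose is inside, the back wall is ahead of it, and there is no side force. I'll go the last ~9 mm and hold.

jog_arm(targets=[[0.013,-0.11,0,0,0,0],[0.013,-0.11,0,0,0,0],[0.013,-0.11,0,0,0,0],[0.013,-0.11,0,0,0,0],[0,0,0,0,0,0],[0,0,0,0,0,0],[0,0,0,0,0,0],[0,0,0,0,0,0],[0,0,0,0,0,0],[0,0,0,0,0,0]])

```text
t: 16.2
tool_pos: [0.55, -0.157, 0.0491]
tcp_rot: [[-0.12, 0.993, -0.0], [0.993, 0.12, 0.0], [0.0, -0.0, -1.0]]
force: [-0.2, -0.7, -2.3]
finger_gap: 0.0178
grasp_force: 40.0
```

jog_arm(targets=[[0,0,0,0,0,0],[0,0,0,0,0,0],[0,0,0,0,0,0],[0,0,0,0,0,0],[0,0,0,0,0,0],[0,0,0,0,0,0],[0,0,0,0,0,0],[0,0,0,0,0,0],[0,0,0,0,0,0],[0,0,0,0,0,0]])

```text
t: 17.2
tool_pos: [0.5499, -0.157, 0.049]
tcp_rot: [[-0.12, 0.993, -0.0], [0.993, 0.12, 0.0], [0.0, -0.0, -1.0]]
force: [0.2, 0.6, -1.2]
finger_gap: 0.0176
grasp_force: 40.0
```

```bash
python3 - <<'E'
from h import *
s=env.observe();print(s["t"],s["tool_pos"],s["force"])
im,d=env.camera("wrist");P=cloud("wrist",d);np.savez("pics/w7.npz",im=im,d=d,P=P);a=cv2.resize(im[290:410,220:325],None,fx=4,fy=4,interpolation=cv2.INTER_CUBIC)
t,d=env.camera("side");np.savez("pics/s7.npz",im=t,d=d)
b=cv2.resize(t[230:310,265:345],(480,480),interpolation=cv2.INTER_CUBIC)
cv2.imwrite("pics/w7.png",np.hstack([cv2.copyMakeBorder(b,0,0,0,0,0)[:, :370],a]))
E
```

```text
17.2 [ 0.54992973 -0.15702257  0.04904141] [ 0.19462169  0.55616936 -1.16729601]
```

View pics/w7.png

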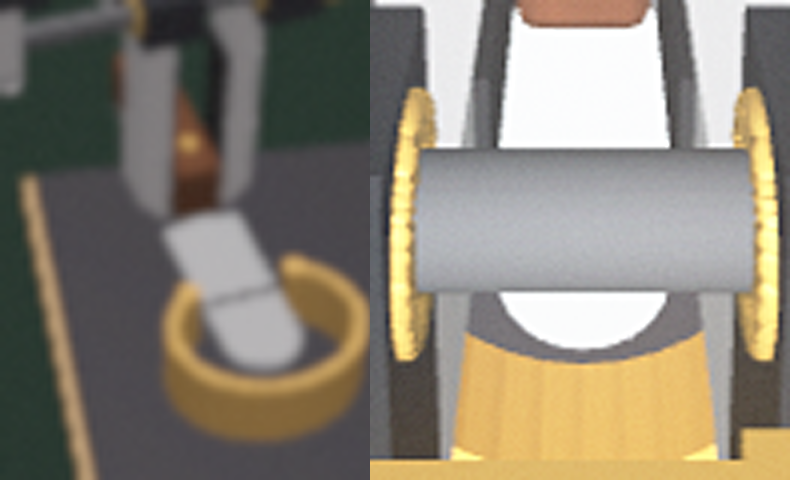

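The side view shows the scribed line running from (205,305) to (278,285), about level with the two ends. I'll check that numerically before withdrawing.

```bash
python3 - <<'E'
from h import *
th=np.radians(-83.3);d=np.array([np.cos(th),np.sin(th)]);n=np.array([-d[1],d[0]]);M=np.array([.5577,-.211])
def loc(c,u,v,zz):
    p=atz(c,u,v,zz);return (np.r_[(p[:2]-M)@d,(p[:2]-M)@n]*1000).round(1)
S=lambda x,y:(265+x/6,230+y/6)
print("line",loc("side",*S(241,295),.024),"nose",loc("side",*S(262,367),.024),"endR",loc("side",*S(295,265),.034),"endL",loc("side",*S(188,288),.034))
W=lambda x,y:(220+(x-370)/4,290+y/4)
print("nose",loc("wrist",*W(583,348),.024),"back inner base",loc("wrist",*W(583,363),.010),"L/R blade",loc("wrist",*W(500,296),.024),loc("wrist",*W(667,296),.024),"hf",loc("wrist",*W(583,25),.044))
E
python3 - <<'E'
E
```

```text
line [-0.7 -0.2] nose [31.6 -5.6] endR [ 0.8 18.5] endL [ -0.6 -20. ]
nose [30.8 -0.3] back inner base [46.5 -0.3] L/R blade [ 20.9 -13.6] [20.9 13.1] hf [-38.7  -0.4]
```

The line is within 1 mm of level with the ends, the blade is centred, and it has been held for over a second. I'll withdraw straight.

jog_arm(targets=[[-0.012,0.1,0,0,0,0],[-0.024,0.2,0,0,0,0],[-0.024,0.2,0,0,0,0],[-0.024,0.2,0,0,0,0],[-0.024,0.2,0,0,0,0],[-0.024,0.2,0,0,0,0],[-0.024,0.2,0,0,0,0],[-0.024,0.2,0,0,0,0],[-0.024,0.2,0,0,0,0],[-0.024,0.2,0,0,0,0]])

```text
t: 18.3
tool_pos: [0.5453, -0.1187, 0.0491]
tcp_rot: [[-0.12, 0.993, -0.0], [0.993, 0.12, 0.0], [0.0, -0.0, -1.0]]
force: [0.2, -0.0, -2.8]
finger_gap: 0.0176
grasp_force: 40.0
```

jog_arm(targets=[[-0.024,0.2,0,0,0,0],[-0.024,0.2,0,0,0,0],[-0.024,0.2,0,0,0,0],[-0.024,0.2,0,0,0,0],[0,0,0.5,0,0,0],[0,0,1,0,0,0],[0,0,1,0,0,0],[0,0,1,0,0,0],[0,0,1,0,0,0],[0,0,0.5,0,0,0]])

```text
t: 19.3
tool_pos: [0.5441, -0.1034, 0.1512]
tcp_rot: [[-0.12, 0.993, 0.002], [0.993, 0.12, 0.0], [-0.0, 0.002, -1.0]]
force: [-0.1, -0.1, -2.5]
finger_gap: 0.0177
grasp_force: 40.0
```

jog_arm(targets=[[0,1,0,0,0,-0.575],[0,1,0,0,0,-0.575],[0,1,0,0,0,0],[0,1,0,0,0,0],[0,1,0,0,0,0],[0,1,0,0,0,0],[0,1,0,0,0,0],[0,1,0,0,0,0],[0,1,0,0,0,0],[0,1,0,0,0,0]])

```text
t: 20.3
tool_pos: [0.5433, 0.0976, 0.1491]
tcp_rot: [[-0.04, 0.999, -0.0], [0.999, 0.04, -0.0], [-0.0, -0.0, -1.0]]
force: [-0.4, -0.3, -1.6]
finger_gap: 0.0179
grasp_force: 40.0
```

jog_arm(targets=[[0.04,0.9,0,0,0,0],[0.04,0.9,0,0,0,0],[0.04,0.9,0,0,0,0],[0.04,0.9,0,0,0,0],[0.04,0.9,0,0,0,0],[0.04,0.9,0,0,0,0],[0.04,0.9,0,0,0,0],[0.04,0.9,0,0,0,0],[0,0.18,0,0,0,0],[0,0,-0.3,0,0,0]])

```text
t: 21.3
tool_pos: [0.5502, 0.2454, 0.1433]
tcp_rot: [[-0.041, 0.999, 0.001], [0.999, 0.041, 0.0], [0.0, 0.001, -1.0]]
force: [0.4, 0.6, -2.2]
finger_gap: 0.0175
grasp_force: 40.0
```

jog_arm(targets=[[0,0,-0.9,0,0,0],[0,0,-0.9,0,0,0],[0,0,-0.9,0,0,0],[0,0,-0.9,0,0,0],[0,0,-0.9,0,0,0],[0,0,-0.4,0,0,0],[0,0,-0.2,0,0,0],[0,0,0,0,0,0],[0,0,0,0,0,0],[0,0,0,0,0,0]])

```text
t: 22.3
tool_pos: [0.5503, 0.2447, 0.0418]
tcp_rot: [[-0.04, 0.999, 0.001], [0.999, 0.04, 0.001], [0.001, 0.001, -1.0]]
force: [0.2, 0.8, -1.6]
finger_gap: 0.0177
grasp_force: 40.0
```

Lower the last 6.5 mm gently, then release.

jog_arm(targets=[[0,0,-0.1,0,0,0],[0,0,-0.1,0,0,0],[0,0,-0.05,0,0,0],[0,0,-0.04,0,0,0],[0,0,-0.03,0,0,0],[0,0,0,0,0,0],[0,0,0,0,0,0],[0,0,0,0,0,0],[0,0,0,0,0,0],[0,0,0,0,0,0]])

```text
t: 23.3
tool_pos: [0.5498, 0.2446, 0.035]
tcp_rot: [[-0.04, 0.999, -0.0], [0.999, 0.04, 0.0], [0.0, -0.0, -1.0]]
force: [-3.5, -1.1, 7.0]
finger_gap: 0.018
grasp_force: 40.0
```

jog_arm(targets=[[0,0,0,0,0,0],[0,0,0,0,0,0],[0,0,0,0,0,0],[0,0,0,0,0,0],[0,0,0,0,0,0],[0,0,0,0,0,0],[0,0,0,0,0,0],[0,0,0,0,0,0],[0,0,0,0,0,0],[0,0,0,0,0,0]], fingers=0.5)

```text
t: 24.3
tool_pos: [0.5499, 0.2445, 0.0347]
tcp_rot: [[-0.04, 0.999, -0.0], [0.999, 0.04, 0.0], [0.0, -0.0, -1.0]]
force: [-0.0, 0.1, -0.5]
finger_gap: 0.0469
grasp_force: 0.0
```

jog_arm(targets=[[0,0,0.3,0,0,0],[0,0,0.6,0,0,0],[0,0,1,0,0,0],[0,0,1,0,0,0],[0,0,1,0,0,0],[0,0,1,0,0,0],[0,0,1,0,0,0],[0,0,1,0,0,0],[0,0,1,0,0,0],[0,0,0,0,0,0]])

```text
t: 25.3
tool_pos: [0.5511, 0.2449, 0.1962]
tcp_rot: [[-0.04, 0.999, 0.004], [0.999, 0.04, 0.003], [0.003, 0.004, -1.0]]
force: [0.4, 0.0, -0.3]
finger_gap: 0.047
grasp_force: 0.0
```

```bash
python3 - <<'E'
from h import *
s=env.observe();print(s["t"],s["tool_pos"],s["finger_gap"])
im,d=env.camera("wrist");P=cloud("wrist",d);cv2.imwrite("pics/w8.png",im)
for n in ["wide_gauge","narrow_gauge"]:
    for o in env.outline_of("wrist",n)[:1]:
        q=P[o["pixels"]&(d>0)];h=q[(q[:,2]>.022)&(q[:,2]<.06)]
        print(n,o["confidence"],cv2.minAreaRect((h[:,:2]*1000).astype(np.float32)),np.median(h[:,2]),np.percentile(q,[1,99],axis=0).round(3).tolist())
        f=np.polyfit(h[:,1],h[:,2],1);b=q[(q[:,2]<.016)];print("pitch",np.degrees(f[0]),"blade z",np.median(b[:,2]))
im,d=env.camera("top");P=cloud("top",d)
for o in env.outline_of("top","cuff")[:3]:
    q=P[o["pixels"]&(d>0)];print("cuff",np.percentile(q,[1,99],axis=0).round(3).tolist())
E
```

```text
25.3 [0.55114466 0.24488835 0.19619367] 0.04699594112838402
wide_gauge 0.61 ((549.1013793945312, 264.08245849609375), (17.279376983642578, 69.92615509033203), 2.468719005584717) 0.03213917430097828 [[0.539, 0.162, 0.005], [0.565, 0.298, 0.034]]
pitch -0.14560438943639573 blade z 0.008383712487861676
narrow_gauge 0.74 ((469.2430725097656, 262.0103759765625), (70.21480560302734, 18.543437957763672), 89.26233673095703) 0.0321300426262508 [[0.457, 0.16, 0.004], [0.479, 0.297, 0.034]]
pitch -0.3187968731185639 blade z 0.008436359162396958
cuff [[0.526, -0.257, 0.007], [0.59, -0.209, 0.037]]
cuff [[0.633, -0.403, -0.0], [0.69, -0.339, 0.029]]
cuff [[0.38, -0.244, -0.001], [0.446, -0.191, 0.029]]
```

View pics/w8.png

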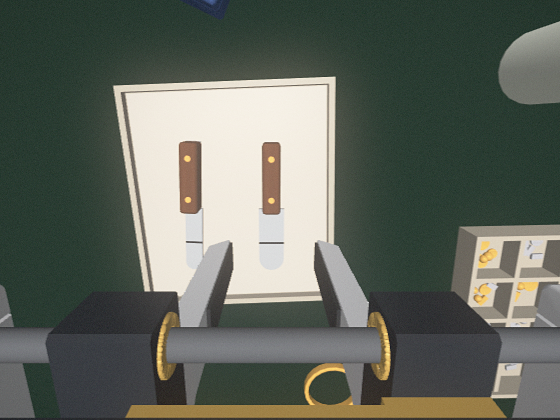

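The gauge lies flat and released in the tray at px (271,205). The narrow gauge and the cuff are where they were, and the hand is clear. I'll hand the job in.

```bash
python3 -c "
from station import env
print(env.close_job())"
```

```text
the job is handed in; nothing more can be done
None
```

I slid the wide gauge into the brass cuff until its scribed line was within about 1 mm of the ends and held it there for over a second. I then drew it straight out, laid it flat in its tray and handed the job in at about 25 s; no verdict came back, but in the last pictures the cuff and the narrow gauge had not visibly moved.

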